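# Fit the square-bored crank to a cam clamp and lock a lamp tube

## Task

Of the two loose steel cranks, take the one with the square bore and fit it, knob up, fully home on the square shaft of the blue cam clamp. Then swing the crank clockwise, as seen from above, to the stop, so that the cam is tight against the brass lamp tube, and leave the crank sitting fully home on the shaft. Leave the round-bored crank and everything else on the bench where it is.

Things in the scene. Friction and masses are not known exactly. Their poses are not given: they have to be found in the camera images.
- crank: loose steel crank, knob up. Origin: centre of the hub's underside; z up the bore; x along the arm to the knob. Hub 44 x 44 x 34 mm with a 22 x 22 mm square bore right through (sides along x, y). Flat arm 18 mm wide, z 0 to 12 mm, out to the knob's axis at x = 110 mm. Knob: fixed black cylinder 26 mm across, z 12 to 60 mm. About 0.4 kg, balanced about 25 mm out from the hub's centre
- crank_knob (a point): middle of the crank's knob, on its axis, 110 mm from the hub axis and 36 mm above the plane of the hub's underside; axes as crank
- spare: the other loose crank: same arm, knob and hub height, origin and axes, but a round hub 48 mm across with a round bore 22 mm across, which does not fit the shaft. One crank lies each side of the clamp, either way round
- clamp: fixed cam clamp. Origin on the bench under the shaft axis, z up. Dark base plate 200 (x) x 190 (y) x 30 mm, blue gearbox up to 72 mm high. A brass tube (28 mm across, 230 mm long, along x) lies at y = -63 mm, top 92 mm above the bench, against a fence 86 mm high. Only the shaft and the post stand higher than the collar (100 mm)
- shaft_seat (a point): centre of the top of the shaft's round collar (68 mm across, 100 mm above the bench), on which the hub sits when home; z up the shaft, x and y along the sides of the square, turning with it. The square shaft is 20 x 20 mm, 32 mm tall above the collar, its top 6 mm tapered to 13 x 13 mm. Under the collar is an aluminium cam that turns with the shaft
- shaft_tip (a point): centre of the top end of the square shaft, 32 mm above shaft_seat
- shaft (a joint): turn of the clamp's shaft in rad, growing clockwise as seen from above; starts between 0 and 0.6; at the stop, 2.0, the cam's lobe is tight against the tube. Stiff (about 0.2 N m): it stays where it is left
- post_top (a point): top of an upright steel post 16 mm across (rubber cap 24 mm across) on the clamp's base plate, 110 mm from the shaft axis (x = 80, y = 75 mm of the clamp), 180 mm above the bench: a fitted crank's arm and knob cannot swing past it
- wrench: open-ended steel spanner lying flat, 170 mm long, in front of the clamp; bystander. Origin on its underside
- screwdriver: screwdriver lying flat, 200 mm long, at the robot's left; bystander. Origin on its underside
- hammer: hammer lying flat, 270 mm long, at the robot's right; bystander. Origin on its underside
- bottle: standing white plastic bottle, 64 mm across, 170 mm tall; bystander. Origin on its underside
- can: standing closed aluminium can, 68 mm across, 120 mm tall; bystander. Origin on its underside
- mug: standing white mug, 76 mm across, 90 mm tall; bystander. Origin on its underside
Mind the look-alikes: they are no part of the job. Leave any purple or turquoise look-alike of the crank alone.

How it is judged:
On the way, in this order (a step that is already met when the one before it is completed fails the run):
1. the square-bored crank sits fully home on the square shaft, before the shaft has been turned (joint below 1.2 rad) (horizontal distance between crank and shaft_seat below 0.004 m and z of crank in the frame of shaft_seat between -0.004 and 0.004 m and angle between crank's own z axis and vertical below 0.08 rad and (angle between the x axis of crank and the x axis of shaft_seat, either way round below 0.15 rad or angle between the x axis of crank and the y axis of shaft_seat, either way round below 0.15 rad) and value of joint shaft below 1.2 rad), for 0.2 s.
2. with the crank on it, the shaft is turned clockwise to the stop (joint above 1.88 rad) (value of joint shaft above 1.88 rad and horizontal distance between crank and shaft_seat below 0.006 m), for 0.2 s.
At the end, for the whole second after the job is handed in: the square-bored crank sits fully home on the shaft (hub underside within 4 mm of the collar and of the shaft axis, tilt under 0.08 rad, bore aligned with the square within 0.15 rad on any of its four sides, knob up), the shaft stands at the stop (joint above 1.88 rad), and the crank is at rest (horizontal distance between crank and shaft_seat below 0.004 m and z of crank in the frame of shaft_seat between -0.004 and 0.004 m and angle between crank's own z axis and vertical below 0.08 rad and (angle between the x axis of crank and the x axis of shaft_seat, either way round below 0.15 rad or angle between the x axis of crank and the y axis of shaft_seat, either way round below 0.15 rad) and value of joint shaft above 1.88 rad and linear speed of crank below 0.02 m/s); the robot touches nothing.
It fails at once if the round-bored crank is moved more than 30 mm (distance of spare from where it was at the start of the episode above 0.03 m).
It fails at once if a bystander (wrench, screwdriver, hammer, bottle, can or mug) is moved more than 30 mm (distance of any of wrench, screwdriver, hammer, bottle, can, mug from where it was at the start of the episode above 0.03 m).
It fails at once if the bottle, can or mug is tipped over (angle between any of bottle, can, mug's own z axis and vertical above 0.5 rad).
It also fails if it takes over 69 s, if anything falls off the work surface, if the arm or the gripper's body presses on something with over 40 N, if the wrist force passes 120 N, or if a joint passes its speed limit or range.

## Robot

A 7-joint arm with a two-finger parallel gripper is mounted at the origin on the work surface. World frame = base frame: x ahead of the robot, y to its left, z up, the work surface at z = 0. Lengths are in m, angles in rad, forces in N, time in s.
With the tool pointing down it reaches from about 0.35 to 0.775 m from the base axis. Payload 3.1 kg.
Tool frame: the origin (TCP) lies between the finger pads; the fingertips stand 8 mm ahead of it and the grasp point (between the pads) lies 11 mm behind it; z points along the fingers, y is the line along which they close (so a half turn about z gives the same grasp; the last joint's range is limited). The gripper opens to 85 mm and grips with 20 to 120 N. Pads are 22 mm wide; open, the fingers measure 114 mm over their backs; the gripper's body (76 mm by 85 mm) begins 54 mm behind the grasp point. The pads swing forward as they close: fully open they stand 13 mm farther back than shut.
Start: joints at [-1.391, 0.311, 0.014, 1.512, -0.004, 1.319, -0.027], TCP at [0.121, 0.537, 0.239] pointing down, gripper open.
Joint ranges: [-2.7, 2.7], [-0.3, 1.91], [-1.27, 1.3], [0.12, 2.57], [-1.44, 4.58], [0.2, 2.03], [-3.05, 3.05]. Speed limits (rad/s): [2.79, 2.79, 3.14, 3.14, 3.14, 3.14, 3.14].

## Interface

Orientations are given as a unit quaternion [w, x, y, z].
In Python, from workcell import sense, optics, r gives the robot as it stands.
- The arm moves only by the tool servo_tool, never from a script. Its argument "increments" is one flat list of numbers, 7 for each row, row after row: the shift along the world's x, y, z as a fraction of full scale, then the turn, a rotation vector about the world's x, y, z as a fraction of full scale, then the opening, from 0 (shut) to 1 (fully open). In form: [tx, ty, tz, wx, wy, wz, jaw, tx, ty, tz, wx, wy, wz, jaw, ...]. A call has 1 to 10 rows; each row shifts and turns the commanded pose from where the row before left it; what a row does not reach is not made up. Full scale, the value 1, is 4 cm for a shift and 6 degrees for a turn. A row lasts 1/12 s, in which the tool goes at most 41.7 mm and 7.16 degrees, less where a joint would pass 70% of its speed; a pose out of reach is approached as far as the arm can. A call with a number of a shift or a turn outside -1 to 1 is refused whole. A call with a gripper value outside its range is refused whole. The fingers move at their own pace and stop on an object; "grip_force" is the grip in N (left out, the last holds). Time passes only in rows, so rows that do not move let the fingers close. It gives the time, the measured TCP pose, the force, the opening and the grip force at its end, in the units of the state.
- sense(): the state, without advancing time (a new reading comes with each control period).
- optics.capture(name): name is "scene" or "top"; returns a dict with "image" (384x512x3 uint8, red, green, blue), "camera_matrix" (3x3 intrinsics, pixels), "dist" ([k1, k2, p1, p2, k3] as OpenCV has them; the pictures are not rectified), "R" (3x3) and "t" (3): a world point X has camera coordinates R X + t. Camera axes: x right, y down, z forward; pixel columns grow to the right and rows downward; lengths in m; the calibration is good to about 2 mm. A picture is of the moment at which its call begins. There is no depth.
- r.finish_job(): hands the job in; it is judged then, once.
The state is a dict: "t": time; "joint_positions": joint angles; "qvel": joint speeds; "joint_efforts": joint torques, N m; "tcp_pos": TCP position; "eef_rot": TCP orientation; "wrist_force": force on the tool from outside, world axes, zero at the start; "torque": the same for the moment, N m; "width": finger opening in m; "grip_force": force on a finger pad.
Only numpy, scipy, OpenCV 4.12 (cv2) and the standard library are available. Lean on these libraries where they do the work, as an engineer would, in place of code of your own. Each camera call takes 0.05 s, during which the arm holds its last target. There are 200 camera calls.

## Working session

There is one attempt and no reset: what is moved stays moved. The work goes in short steps, Python scripts to look and compute and a tool call to move; the robot and the scene stay as the last step left them, time stands still between calls to the robot, and variables do not carry over. Pictures are saved under pics/ and viewed, at most 10 in all, crops included, and the job is handed in when it is done.

Besides the shell and the picture viewer there is one more tool, called after ">>>" as name(argument=value, ...) on one line, values as JSON. servo_tool: Moves the arm, as the interface text tells. Its arguments: {"type":"object","properties":{"increments":{"type":"array","items":{"type":"number"}},"grip_force":{"type":"number"}},"required":["increments"]}

```bash
ls; mkdir -p pics; python3 - <<'E'
from workcell import sense, optics, r
import cv2, numpy as np, pickle
d={}
for n in("scene","top"):
    c=optics.capture(n); d[n]=c
    cv2.imwrite(f"pics/{n}0.png",cv2.resize(c["image"][:,:,::-1],(800,600),interpolation=cv2.INTER_CUBIC))
    print(n,c["camera_matrix"],c["dist"],c["R"],c["t"], -c["R"].T@c["t"])
pickle.dump(d,open("d0.pkl","wb"))
s=sense();print(s)
E
```

```text
pics
scene [[365.61055528   0.         253.51316333]
 [  0.         365.61055528 197.30140756]
 [  0.           0.           1.        ]] [-0.05228188  0.          0.          0.          0.        ] [[-0.80661459  0.59106257  0.00423535]
 [ 0.40977051  0.56434328 -0.71666225]
 [-0.42598242 -0.57633471 -0.69740754]] [ 0.36840804 -0.10848261  1.40522476] [0.94021732 0.65334903 0.90070861]
top [[373.43374304   0.         251.99615436]
 [  0.         373.43374304 192.96777043]
 [  0.           0.           1.        ]] [0.0022315 0.        0.        0.        0.       ] [[-0.01832147 -0.99958454 -0.02225041]
 [-0.98994596  0.02125759 -0.13983959]
 [ 0.14025448  0.01946464 -0.98992414]] [0.01757478 0.5168488  1.30369801] [ 0.3291249  -0.01879549  1.36322911]
{'t': 0.1, 'joint_positions': array([-1.39069053,  0.3116756 ,  0.01400298,  1.51286522, -0.00440497,
        1.3191897 , -0.02722017]), 'qvel': array([-0.00060732, -0.00307443,  0.00080156, -0.00196982,  0.0009996 ,
        0.00110667,  0.00082194]), 'joint_efforts': array([ 4.59923376e-04, -3.80858624e+01,  1.46391867e-01, -2.31241858e+01,
        1.21563065e-02,  8.19438254e-03, -1.73405925e-05]), 'tcp_pos': array([0.12084815, 0.53592527, 0.23832599]), 'eef_rot': array([-7.30843098e-05,  1.10652911e-01,  9.93858553e-01, -1.05099858e-03]), 'wrist_force': array([ 0.11827273, -0.33403449,  0.08013041]), 'torque': array([-0.03561473,  0.00913663,  0.02408841]), 'grip_force': 0.0, 'width': 0.08543647556621256}
```

View pics/scene0.png

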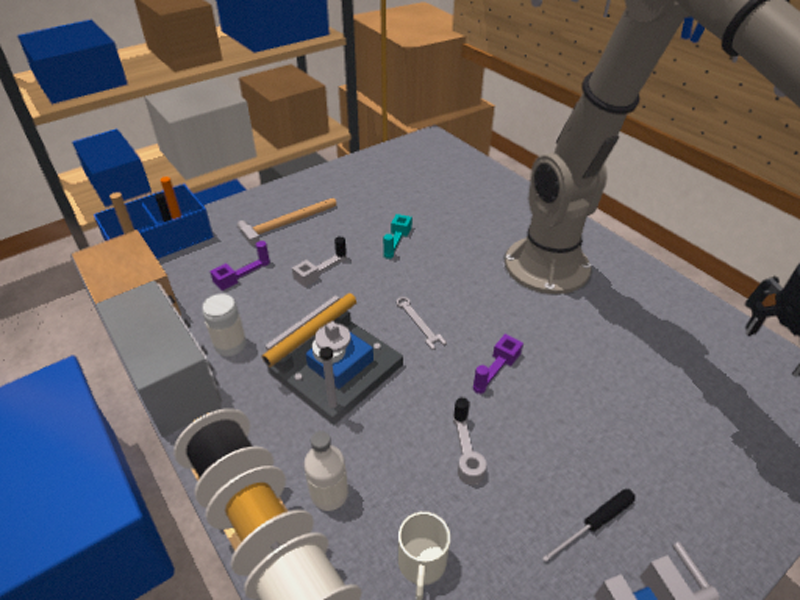

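View pics/top0.png

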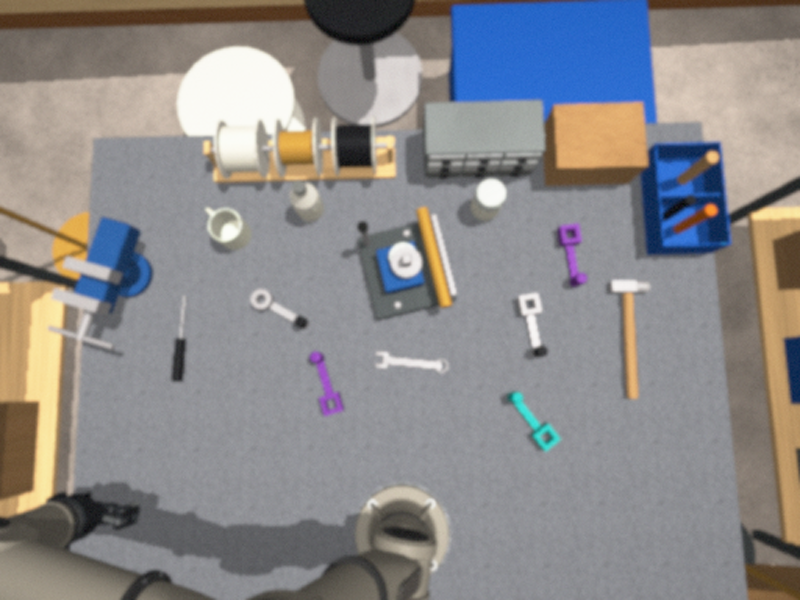

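Scene: steel cranks at (305,270) [square hub] and (472,465) [round hub]. In the top view they are at (530,303) [square] and (260,298) [round]. Purple and turquoise ones are look-alikes. The square-hubbed steel one at right fits the description; I'll confirm it in an enlarged crop, with the shaft alongside.

```bash
cat > h.py <<'E'
import cv2, numpy as np
def ray(c,uv):
    p=cv2.undistortPoints(np.array([[uv]],float),c["camera_matrix"],np.array(c["dist"]))[0,0]
    d=c["R"].T@np.array([p[0],p[1],1.]); return -c["R"].T@c["t"], d/np.linalg.norm(d)
def plane(c,uv,z):
    o,d=ray(c,uv); return o+d*(z-o[2])/d[2]
def tri(a,ua,b,ub):
    o1,d1=ray(a,ua);o2,d2=ray(b,ub)
    s=np.linalg.lstsq(np.c_[d1,-d2],o2-o1,rcond=None)[0]
    p,q=o1+s[0]*d1,o2+s[1]*d2; return (p+q)/2,np.linalg.norm(p-q)
def proj(c,X):
    return cv2.projectPoints(np.array([X],float),cv2.Rodrigues(c["R"])[0],c["t"],c["camera_matrix"],np.array(c["dist"]))[0][0,0]
def crop(c,u0,v0,w,h,k):
    return cv2.resize(c["image"][v0:v0+h,u0:u0+w,::-1],(w*k,h*k),interpolation=cv2.INTER_CUBIC)
E
python3 - <<'E'
import pickle
from h import *
d=pickle.load(open("d0.pkl","rb"));S,T=d["scene"],d["top"]
a=[crop(T,318,180,50,50,6),crop(T,225,135,50,50,6) ]
b=[crop(S,180,145,50,50,6),crop(S,185,195,50,50,6)]
cv2.imwrite("pics/m.png",np.vstack([np.hstack(a),np.hstack(b)]))
E
```

```text
(no output)
```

View pics/m.png

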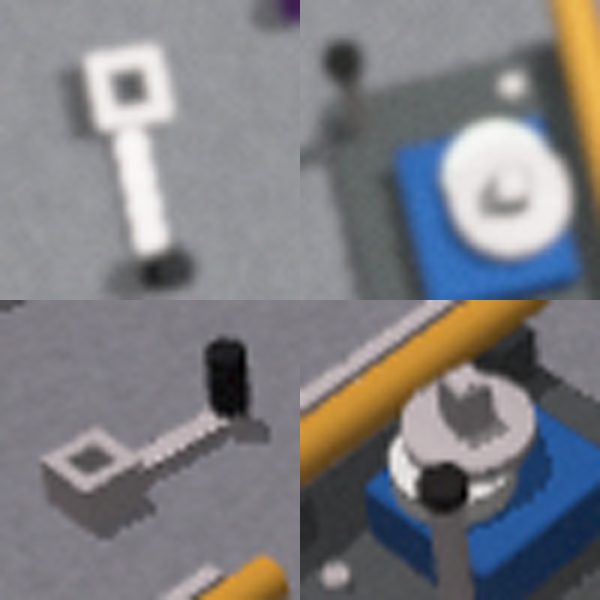

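The crop shows the steel crank at right (top view native about (339,194)) has a square hub and square bore, so it is the one. The shaft tip on its round collar is at native top about (261,166). Now I'll measure.

```bash
python3 - <<'E'
import pickle
from h import *
d=pickle.load(open("d0.pkl","rb"));S,T=d["scene"],d["top"]
f=lambda u0,v0,x,y:(u0+(x+.5)/6-.5, v0+(y+.5)/6-.5)
# coarse two-view triangulation (crop picks)
t=lambda n,a,b:print(n,*[np.round(q,4) for q in tri(T,a,S,b)])
t("hubtop",f(318,180,128,87),f(180,145,92,160))
t("knobtop",f(318,180,178,268),f(180,145,226,47))
t("collar",f(225,135,207,187),f(185,195,168,121))
t("posttop",f(225,135,43,60),f(185,195,143,187))
# fine: top view bright masks
K=8
def up(u0,v0,w,h):
    g=cv2.cvtColor(T["image"][v0:v0+h,u0:u0+w],cv2.COLOR_RGB2GRAY)
    return cv2.resize(g,None,fx=K,fy=K,interpolation=cv2.INTER_CUBIC)
g=up(328,184,24,40); _,m=cv2.threshold(g,0,255,cv2.THRESH_OTSU)
full=m.copy()
n,l,st,ce=cv2.connectedComponentsWithStats(m); b=1+np.argmax(st[1:,4])
m=np.uint8(l==b)*255
c,hi=cv2.findContours(m,cv2.RETR_CCOMP,cv2.CHAIN_APPROX_NONE)
toM=lambda p,u0,v0:(u0+(p[0]+.5)/K-.5,v0+(p[1]+.5)/K-.5)
holes=[k for k in range(len(c)) if hi[0][k][3]>=0 and cv2.contourArea(c[k])>200]
for k in holes:
    M=cv2.moments(c[k]);p=toM((M["m10"]/M["m00"],M["m01"]/M["m00"]),328,184);print("bore",p,plane(T,p,.034),cv2.minAreaRect(c[k]))
# hub blob by opening (removes arm)
o=cv2.morphologyEx(cv2.drawContours(np.zeros_like(m),[max(c,key=cv2.contourArea)],-1,255,-1),cv2.MORPH_OPEN,np.ones((60,60),np.uint8))
cc=max(cv2.findContours(o,0,1)[0],key=cv2.contourArea);r_=cv2.minAreaRect(cc)
P=np.array([plane(T,toM(q,328,184),.034) for q in cv2.boxPoints(r_)]);print("hub rect",P.mean(0),np.linalg.norm(np.diff(P,axis=0),axis=1),[np.arctan2(*(P[1]-P[0])[1::-1])])
# arm direction: bright mask minus hub at z=.012
a=cv2.subtract(m,cv2.dilate(o,np.ones((25,25),np.uint8)));q=max(cv2.findContours(a,0,1)[0],key=cv2.contourArea)
ln=cv2.fitLine(q,cv2.DIST_L2,0,.01,.01).ravel();p0=plane(T,toM(ln[2:],328,184),.012);p1=plane(T,toM(ln[2:]+ln[:2]*40,328,184),.012)
print("arm",p0,np.arctan2(*(p1-p0)[1::-1]))
# collar
g=up(244,150,34,34);_,m=cv2.threshold(g,0,255,cv2.THRESH_OTSU)
q=max(cv2.findContours(m,0,1)[0],key=cv2.contourArea);e=cv2.fitEllipse(q);p=toM(e[0],244,150);print("collar",p,plane(T,p,.1),np.array(e[1])/K)
cv2.imwrite("pics/sh.png",np.hstack([crop(S,200,205,25,32,16),crop(T,250,155,25,32,16)]))
E
```

```text
hubtop [ 0.505  -0.3021  0.0335] 0.0043
knobtop [ 0.3954 -0.3197  0.0601] 0.0046
collar [ 0.5988 -0.0183  0.1048] 0.0063
posttop [0.6578 0.069  0.1746] 0.0033
bore (339.07088099777565, 194.0534735462345) [ 0.50684865 -0.30389233  0.034     ] ((91.92681884765625, 84.15853881835938), (50.14729690551758, 48.26153564453125), 77.90524291992188)
hub rect [ 0.50594655 -0.30514185  0.034     ] [0.04545116 0.04781511 0.04522635] [np.float64(-1.592603026174029)]
arm [ 0.44615993 -0.3128004   0.012     ] -2.9894095355774084
collar (258.8298273086548, 165.71967697143555) [ 0.60255387 -0.01928287  0.1       ] [20.16075897 24.22986984]
```

View pics/sh.png

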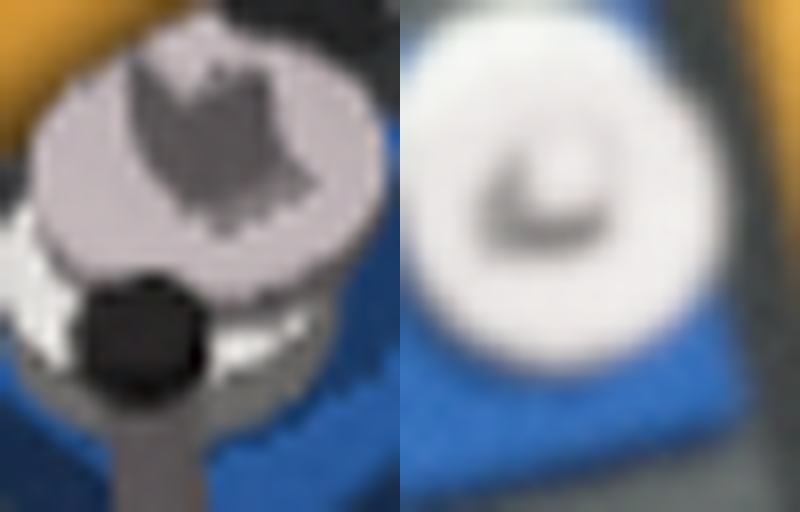

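```bash
python3 - <<'E'
import pickle
from h import *
d=pickle.load(open("d0.pkl","rb"));S,T=d["scene"],d["top"]
def st(c,u0,v0,w,h,k,lo,hi):
    g=cv2.resize(cv2.cvtColor(c["image"][v0:v0+h,u0:u0+w],cv2.COLOR_RGB2GRAY).astype(np.float32),(w*k,h*k),interpolation=cv2.INTER_CUBIC)
    return np.uint8(np.clip((g-lo)/(hi-lo),0,1)*255)
cv2.imwrite("pics/sh2.png",np.vstack([np.hstack([st(S,203,203,20,15,20,50,100),st(S,203,203,20,15,20,160,210)]),np.hstack([st(T,250,157,20,15,20,130,245),st(T,250,157,20,15,20,225,255)])]))
# tube axis in top view: orange mask, z=.078
h=cv2.cvtColor(T["image"],cv2.COLOR_RGB2HSV);m=cv2.inRange(h,(12,140,100),(28,255,255));m[:, :260]=0;m[:,295:]=0;m[:125]=0;m[205:]=0
q=max(cv2.findContours(m,0,1)[0],key=cv2.contourArea);r_=cv2.minAreaRect(q)
P=np.array([plane(T,p,.08) for p in cv2.boxPoints(r_)]);print(P.mean(0),P-P[0],[np.arctan2(*(P[i+1]-P[i])[1::-1]) for i in range(3)])
print("collar",plane(T,(259.9,165.1),.1),"tip",plane(T,(259.8,164.8),.132))
print("post",plane(T,(231.8,144.7),.18))
# scene collar top ellipse: pixel extents in previous crop  x 30..385, y 25?..300
print(proj(S,[.6,-.019,.1]),plane(S,(200+208/16-.5,205+158/16-.5),.1))
E
```

```text
[ 0.61136787 -0.08218975  0.08      ] [[ 0.          0.          0.        ]
 [ 0.00635134 -0.02579434  0.        ]
 [-0.215588   -0.07638869  0.        ]
 [-0.22172379 -0.05120417  0.        ]] [np.float64(-1.329369187374212), np.float64(-2.9174581117938634), np.float64(1.8097737867654486)]
collar [ 0.60465061 -0.02302097  0.1       ] tip [ 0.59870888 -0.02259953  0.132     ]
post [0.65727543 0.06747951 0.18      ]
[211.19487372 215.71694413] [ 0.59395702 -0.02139108  0.1       ]
```

View pics/sh2.png

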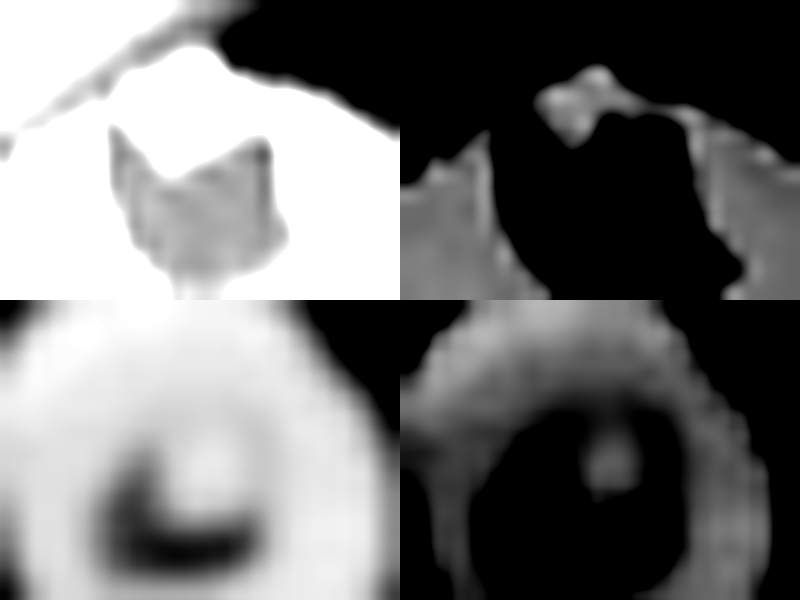

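```bash
python3 - <<'E'
import pickle
from h import *
d=pickle.load(open("d0.pkl","rb"));S,T=d["scene"],d["top"]
f=lambda x,y:(203+(x+.5)/20-.5,203+(y+.5)/20-.5)
P=[plane(S,f(*q),.126) for q in((112,125),(172,178),(262,138))]
for a,b in((0,1),(1,2)):
    v=P[b]-P[a];print(np.linalg.norm(v),np.arctan2(v[1],v[0]))
print("prism centre",(P[0]+P[2])/2)
Q=[plane(S,f(*q),.132) for q in((140,103),(172,147),(240,103),(202,67))]
print("tip",np.mean(Q,0),[np.round((np.linalg.norm(b-a),np.arctan2(*(b-a)[1::-1])),3) for a,b in zip(Q,Q[1:]+Q[:1])])
g=lambda x,y:(250+(x+.5)/20-.5,157+(y+.5)/20-.5)
tt=plane(T,g(210,165),.132);print("tip top view",tt, "tri",tri(T,g(210,165),S,f(190,105)))
o=(.603,-.021,.0)
print("dark L corner lines top: ",plane(T,g(165,510-300),.126))
E
```

```text
0.014471971467427668 1.675618684305091
0.014979157083878066 3.085615175311155
prism centre [ 0.59552494 -0.01869171  0.126     ]
tip [ 0.59516316 -0.0179681   0.132     ] [array([0.01 , 1.486]), array([ 0.013, -3.003]), array([ 0.01 , -1.506]), array([0.011, 0.086])]
tip top view [ 0.59877716 -0.02335807  0.132     ] tri (array([ 0.59653642, -0.02148026,  0.13050955]), np.float64(0.006269971057839036))
dark L corner lines top:  [ 0.59250914 -0.01561636  0.126     ]
```

>>> servo_tool(increments=[0.35, -0.78, 0.5, 0, 0, -0.98, 1, 0.35, -0.78, 0.5, 0, 0, -0.98, 1, 0.35, -0.78, 0, 0, 0, -0.98, 1, 0.35, -0.78, 0, 0, 0, -0.98, 1, 0.35, -0.78, 0, 0, 0, -0.98, 1, 0.35, -0.78, 0, 0, 0, -0.98, 1, 0.35, -0.78, 0, 0, 0, -0.98, 1, 0.35, -0.78, 0, 0, 0, -0.98, 1, 0.35, -0.78, 0, 0, 0, -0.98, 1, 0.35, -0.78, 0, 0, 0, -0.98, 1])

```text
t: 0.93
tcp_pos: [0.2611, 0.2226, 0.2789]
eef_rot: [-0.0, 0.586, 0.81, -0.0]
wrist_force: [1.4, 0.8, -0.1]
width: 0.0853
grip_force: 0.0
```

>>> servo_tool(increments=[0.35, -0.78, 0, 0, 0, -0.98, 1, 0.35, -0.78, 0, 0, 0, -0.98, 1, 0.35, -0.78, 0, 0, 0, -0.98, 1, 0.35, -0.78, 0, 0, 0, -0.98, 1, 0.35, -0.78, 0, 0, 0, -0.98, 1, 0.35, -0.78, 0, 0, 0, -0.98, 1, 0.35, -0.78, 0, 0, 0, -0.98, 1, 0.35, -0.78, 0, 0, 0, -0.98, 1, 0.35, -0.78, 0, 0, 0, -0.98, 1, 0.35, -0.78, 0, 0, 0, -0.98, 1])

```text
t: 1.77
tcp_pos: [0.4009, -0.089, 0.2792]
eef_rot: [-0.0, 0.908, 0.418, 0.0]
wrist_force: [0.2, 0.0, -1.2]
width: 0.0852
grip_force: 0.0
```

>>> servo_tool(increments=[0.35, -0.78, 0, 0, 0, -0.98, 1, 0.35, -0.78, 0, 0, 0, -0.98, 1, 0.35, -0.78, 0, 0, 0, -0.98, 1, 0.35, -0.78, 0, 0, 0, -0.98, 1, 0.35, -0.78, 0, 0, 0, -0.98, 1, 0, 0, 0, 0, 0, 0, 1])

```text
t: 2.27
tcp_pos: [0.4705, -0.2507, 0.2775]
eef_rot: [0.004, 0.985, 0.17, -0.003]
wrist_force: [-0.1, -0.5, -0.1]
width: 0.0852
grip_force: 0.0
```

>>> servo_tool(increments=[0.44, -0.67, -0.5, 0, 0, -0.88, 1, 0.44, -0.66, -0.9, 0, 0, -0.88, 1, 0, 0, -0.9, 0, 0, 0, 1, 0, 0, -0.9, 0, 0, 0, 1, 0, 0, -0.8, 0, 0, 0, 1, 0, 0, 0, 0, 0, 0, 1])

```text
t: 2.77
tcp_pos: [0.4997, -0.2886, 0.1167]
eef_rot: [-0.005, 0.996, 0.085, -0.006]
wrist_force: [-0.9, 1.9, -0.1]
width: 0.0851
grip_force: 0.0
```

```bash
python3 - <<'E'
from workcell import sense, optics
from h import *
import pickle
S=optics.capture("scene");T=optics.capture("top");pickle.dump({"scene":S,"top":T},open("d1.pkl","wb"))
s=sense();print(s["tcp_pos"],s["eef_rot"],s["joint_positions"])
cv2.imwrite("pics/g1.png",np.hstack([crop(S,165,120,80,90,5),crop(T,300,160,80,90,5)]))
E
```

```text
[ 0.50335668 -0.2921996   0.12353783] [-7.45355713e-04  9.96361395e-01  8.52189425e-02 -1.07084936e-03] [-0.13159329  0.62155711  0.95209633  1.61114897 -0.53481467  1.19391509
 -0.46415776]
```

View pics/g1.png

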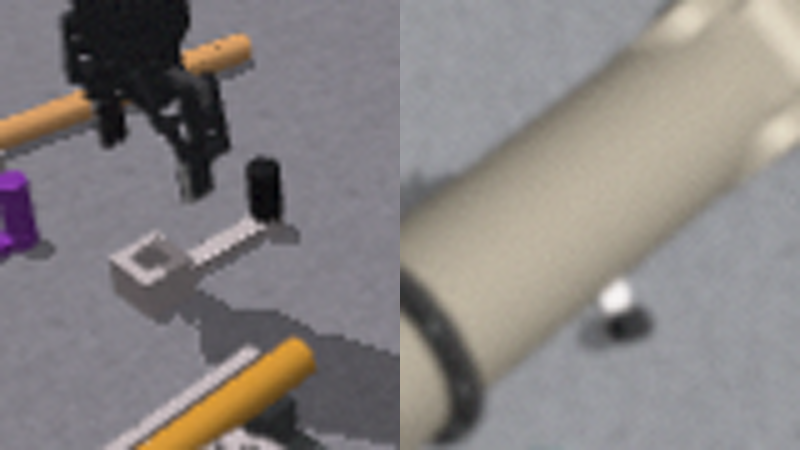

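The scene crop shows the fingers straddling the hub from above (hub about (150,260) in the crop). Descending.

>>> servo_tool(increments=[0.07, -0.3, 0, 0, 0, -0.13, 1, 0, 0, -0.9, 0, 0, 0, 1, 0, 0, -0.9, 0, 0, 0, 1, 0, 0, -0.7, 0, 0, 0, 1, 0, 0, 0, 0, 0, 0, 1, 0, 0, 0, 0, 0, 0, 1, 0, 0, 0, 0, 0, 0, 1])

```text
t: 3.45
tcp_pos: [0.5088, -0.307, 0.0276]
eef_rot: [0.002, 0.997, 0.078, 0.002]
wrist_force: [-0.2, -0.5, 0.9]
width: 0.0853
grip_force: 0.0
```

>>> servo_tool(increments=[-0.05, 0.06, -0.42, 0, 0, 0, 1, 0, 0, 0, 0, 0, 0, 1, 0, 0, 0, 0, 0, 0, 1])

```text
t: 3.7
tcp_pos: [0.5057, -0.3033, 0.0093]
eef_rot: [0.001, 0.997, 0.078, 0.001]
wrist_force: [-0.5, 0.1, 0.4]
width: 0.0856
grip_force: 0.0
```

```bash
python3 -c "
from workcell import sense
s=sense();print(s['tcp_pos'],s['eef_rot'],s['wrist_force'])"
```

```text
[ 0.50572018 -0.30326509  0.00930725] [6.22569342e-04 9.96926375e-01 7.83333152e-02 1.14307245e-03] [-0.49872224  0.06179765  0.41974403]
```

>>> servo_tool(increments=[0, 0, 0.07, 0, 0, 0, 0.7, 0, 0, 0, 0, 0, 0, 0.5, 0, 0, 0, 0, 0, 0, 0.3, 0, 0, 0, 0, 0, 0, 0.2, 0, 0, 0, 0, 0, 0, 0.2, 0, 0, 0, 0, 0, 0, 0.2, 0, 0, 0, 0, 0, 0, 0.2, 0, 0, 0, 0, 0, 0, 0.2], grip_force=80)

```text
t: 4.37
tcp_pos: [0.5055, -0.3038, 0.0115]
eef_rot: [0.001, 0.997, 0.078, 0.001]
wrist_force: [0.6, 0.8, 6.0]
width: 0.0426
grip_force: 84.2
```

>>> servo_tool(increments=[0, 0, 0.5, 0, 0, 0, 0.2, 0, 0, 0.95, 0, 0, 0, 0.2, 0, 0, 0.95, 0, 0, 0, 0.2, 0, 0, 0.95, 0, 0, 0, 0.2, 0, 0, 0.95, 0, 0, 0, 0.2, 0, 0, 0.4, 0, 0, 0, 0.2, 0, 0, 0, 0, 0, 0, 0.2])

```text
t: 4.95
tcp_pos: [0.5061, -0.3047, 0.202]
eef_rot: [0.002, 0.997, 0.078, 0.003]
wrist_force: [0.7, -1.0, -4.4]
width: 0.043
grip_force: 84.5
```

>>> servo_tool(increments=[0.15, 0.47, 0, 0, 0, 0.94, 0.2, 0.15, 0.47, 0, 0, 0, 0.94, 0.2, 0.15, 0.47, 0, 0, 0, 0.94, 0.2, 0.15, 0.47, 0, 0, 0, 0.94, 0.2, 0.15, 0.47, 0, 0, 0, 0.94, 0.2, 0.15, 0.47, 0, 0, 0, 0.94, 0.2, 0.15, 0.47, 0, 0, 0, 0.94, 0.2, 0.15, 0.47, 0, 0, 0, 0.94, 0.2, 0.15, 0.47, 0, 0, 0, 0.94, 0.2, 0.15, 0.47, 0, 0, 0, 0.94, 0.2])

```text
t: 5.78
tcp_pos: [0.5627, -0.1126, 0.1944]
eef_rot: [-0.002, 0.84, 0.542, -0.002]
wrist_force: [0.8, 0.3, -5.1]
width: 0.0429
grip_force: 84.4
```

>>> servo_tool(increments=[0.15, 0.47, 0, 0, 0, 0.94, 0.2, 0.15, 0.47, 0, 0, 0, 0.94, 0.2, 0.15, 0.47, 0, 0, 0, 0.94, 0.2, 0.15, 0.47, 0, 0, 0, 0.94, 0.2, 0.15, 0.47, 0, 0, 0, 0.94, 0.2, 0, 0, 0, 0, 0, 0, 0.2, 0, 0, 0, 0, 0, 0, 0.2, 0, 0, 0, 0, 0, 0, 0.2])

```text
t: 6.45
tcp_pos: [0.5928, -0.0213, 0.1954]
eef_rot: [-0.002, 0.685, 0.728, -0.002]
wrist_force: [-0.8, -0.7, -5.1]
width: 0.043
grip_force: 84.4
```

```bash
python3 - <<'E'
from workcell import sense, optics
from h import *
import pickle
S=optics.capture("scene");T=optics.capture("top");pickle.dump({"scene":S,"top":T},open("d2.pkl","wb"))
s=sense();print(s["tcp_pos"],s["eef_rot"],s["joint_positions"],s["wrist_force"],s["width"])
cv2.imwrite("pics/g2.png",np.hstack([crop(S,170,150,80,110,5),crop(T,225,115,80,110,5)]))
E
```

```text
[ 0.59339421 -0.02247976  0.19668113] [-6.64994417e-04  6.85965128e-01  7.27632699e-01 -1.43416331e-03] [-0.4171999   0.47705624  0.62838953  1.46959811 -0.28308164  1.28977923
  0.29621469] [-0.53612313 -1.23464476 -5.04155519] 0.04273264759969094
```

View pics/g2.png

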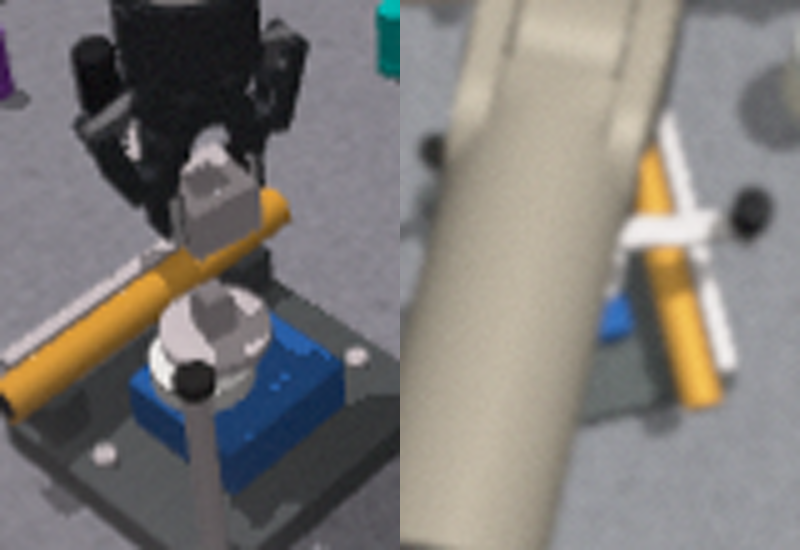

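The scene crop shows the crank level in the grip, hub about (220,205) above the shaft (213,305), knob toward -y. One contrast-stretched enlargement to check alignment.

```bash
python3 - <<'E'
import pickle
from h import *
S=pickle.load(open("d2.pkl","rb"))["scene"]
g=cv2.cvtColor(S["image"][176:226,198:231],cv2.COLOR_RGB2GRAY).astype(np.float32)
g=cv2.resize(g,None,fx=12,fy=12,interpolation=cv2.INTER_CUBIC)
f=lambda lo,hi:np.uint8(np.clip((g-lo)/(hi-lo),0,1)*255)
cv2.imwrite("pics/al.png",np.hstack([f(60,220),f(70,140)]))
E
```

```text
(no output)
```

View pics/al.png

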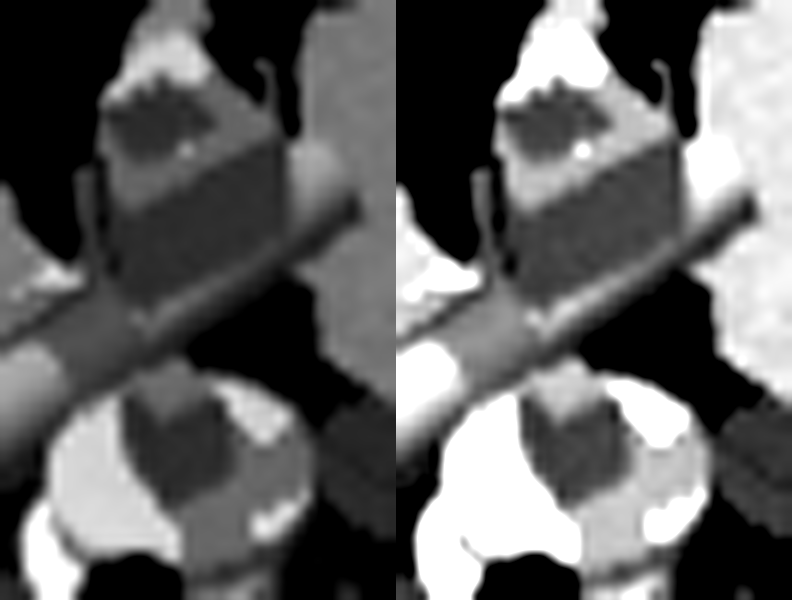

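```bash
python3 - <<'E'
import pickle
from h import *
S=pickle.load(open("d2.pkl","rb"))["scene"]
f=lambda x,y:(198+(x+.5)/12-.5,176+(y+.5)/12-.5)
def e(n,a,b,z):
    A,B=plane(S,f(*a),z),plane(S,f(*b),z);v=B-A;print(n,A,B,np.linalg.norm(v),np.arctan2(v[1],v[0]))
e("hub bottom R",(125,305),(284,232),.185)
e("hub top R",(128,208),(284,136),.219)
e("shaft bottom R",(172,505),(237,472),.1)
e("shaft bottom L",(125,440),(172,505),.1)
e("shaft V R",(168,420),(230,393),.132)
e("shaft V R126",(168,420),(230,393),.126)
e("shaft V L",(122,395),(168,420),.126)
e("shaft V L132",(122,395),(168,420),.132)
# expected pixel of hub-bottom corners if hub centre = c, yaw .06 at this height
E
```

```text
hub bottom R [ 0.6140933 -0.0007288  0.185    ] [5.71116016e-01 3.22464596e-04 1.85000000e-01] 0.042990141361423435 3.1171365573451646
hub top R [0.6129234 0.004057  0.219    ] [0.57148172 0.00450151 0.219     ] 0.04144406431046645 3.1308668352978253
shaft bottom R [ 0.60241653 -0.01120234  0.1       ] [ 0.58342241 -0.011217    0.1       ] 0.01899413461077406 -3.1408207475049177
shaft bottom L [ 0.60034202 -0.03706592  0.1       ] [ 0.60241653 -0.01120234  0.1       ] 0.025946646867860034 1.490757855094394
shaft V R [ 0.6020261  -0.00907931  0.132     ] [ 0.58501684 -0.00797603  0.132     ] 0.017045001002454496 3.0768195840843098
shaft V R126 [ 0.59938641 -0.01424976  0.126     ] [ 0.58224439 -0.01313786  0.126     ] 0.017178042319066594 3.076819584084309
shaft V L [ 0.60408126 -0.02814161  0.126     ] [ 0.59938641 -0.01424976  0.126     ] 0.014663735682537475 1.8967022303394638
shaft V L132 [ 0.60668458 -0.02286357  0.132     ] [ 0.6020261  -0.00907931  0.132     ] 0.014550167287174091 1.8967022303394603
```

>>> servo_tool(increments=[0.03, 0.02, -0.5, 0, 0, 0, 0.2, 0, 0, -0.5, 0, 0, 0, 0.2, 0, 0, -0.15, 0, 0, 0, 0.2, 0, 0, 0, 0, 0, 0, 0.2, 0, 0, 0, 0, 0, 0, 0.2])

```text
t: 6.97
tcp_pos: [0.5956, -0.0208, 0.1521]
eef_rot: [-0.0, 0.685, 0.728, -0.0]
wrist_force: [0.0, 0.6, -5.1]
width: 0.0429
grip_force: 84.0
```

>>> servo_tool(increments=[0, 0, -0.1, 0, 0, 0, 0.2, 0, 0, -0.1, 0, 0, 0, 0.2, 0, 0, 0, 0, 0, 0, 0.2, 0, 0, 0, 0, 0, 0, 0.2])

```text
t: 7.3
tcp_pos: [0.5959, -0.0199, 0.1442]
eef_rot: [0.0, 0.685, 0.729, 0.0]
wrist_force: [-0.4, 1.1, -3.8]
width: 0.043
grip_force: 84.2
```

>>> servo_tool(increments=[0, -0.03, -0.1, 0, 0, 0, 0.2, 0, 0, -0.1, 0, 0, 0, 0.2, 0, 0, 0, 0, 0, 0, 0.2, 0, 0, 0, 0, 0, 0, 0.2])

```text
t: 7.63
tcp_pos: [0.5954, -0.0216, 0.1356]
eef_rot: [-0.0, 0.685, 0.729, -0.001]
wrist_force: [0.1, -0.0, -4.9]
width: 0.0426
grip_force: 84.3
```

>>> servo_tool(increments=[0, 0, -0.1, 0, 0, 0, 0.2, 0, 0, -0.1, 0, 0, 0, 0.2, 0, 0, 0, 0, 0, 0, 0.2, 0, 0, 0, 0, 0, 0, 0.2])

```text
t: 7.97
tcp_pos: [0.5955, -0.0216, 0.1275]
eef_rot: [-0.0, 0.685, 0.729, -0.001]
wrist_force: [-0.0, -0.6, -5.0]
width: 0.0428
grip_force: 84.3
```

>>> servo_tool(increments=[0, 0, -0.1, 0, 0, 0, 0.2, 0, 0, -0.1, 0, 0, 0, 0.2, 0, 0, -0.05, 0, 0, 0, 0.2, 0, 0, 0, 0, 0, 0, 0.2, 0, 0, 0, 0, 0, 0, 0.2])

```text
t: 8.38
tcp_pos: [0.5956, -0.0215, 0.1176]
eef_rot: [-0.0, 0.685, 0.729, -0.0]
wrist_force: [0.0, -2.0, -5.6]
width: 0.0426
grip_force: 84.3
```

>>> servo_tool(increments=[0, 0, -0.1, 0, 0, 0, 0.2, 0, 0, -0.05, 0, 0, 0, 0.2, 0, 0, 0, 0, 0, 0, 0.2, 0, 0, 0, 0, 0, 0, 0.2])

```text
t: 8.72
tcp_pos: [0.5959, -0.0216, 0.1117]
eef_rot: [0.0, 0.685, 0.729, -0.0]
wrist_force: [-0.3, -1.7, -6.4]
width: 0.043
grip_force: 84.4
```

>>> servo_tool(increments=[0, 0, -0.05, 0, 0, 0, 0.2, 0, 0, 0, 0, 0, 0, 0.2, 0, 0, 0, 0, 0, 0, 0.2])

```text
t: 8.97
tcp_pos: [0.5959, -0.0216, 0.1115]
eef_rot: [0.0, 0.685, 0.729, 0.0]
wrist_force: [-3.5, -1.7, 6.1]
width: 0.0428
grip_force: 85.2
```

Seated on the collar (z force rose, underside at about 0.100). Now swinging clockwise with the hub still held.

>>> servo_tool(increments=[0, 0, 0, 0, 0, 0, 0.2, 0, 0, 0, 0, 0, -0.4, 0.2, 0, 0, 0, 0, 0, -0.7, 0.2, 0, 0, 0, 0, 0, -0.7, 0.2, 0, 0, 0, 0, 0, -0.7, 0.2, 0, 0, 0, 0, 0, -0.7, 0.2, 0, 0, 0, 0, 0, -0.7, 0.2, 0, 0, 0, 0, 0, 0, 0.2])

```text
t: 9.63
tcp_pos: [0.5959, -0.0222, 0.1115]
eef_rot: [0.001, 0.819, 0.574, -0.0]
wrist_force: [-5.2, -2.7, 6.5]
width: 0.0429
grip_force: 85.8
```

```bash
python3 -c "
from workcell import sense
s=sense();print(s['tcp_pos'],s['eef_rot'],s['wrist_force'],s['torque'],s['joint_positions'])"
```

```text
[ 0.5958953  -0.02220219  0.11148561] [ 6.36540307e-04  8.19164185e-01  5.73558742e-01 -4.76925774e-05] [-5.20645494 -2.71003314  6.5283551 ] [-0.4812018   0.77706139 -0.08922527] [-0.45934565  0.57660718  0.69345486  1.58039521 -0.39476364  1.12832742
 -0.02366087]
```

>>> servo_tool(increments=[0, 0, 0, 0, 0, -0.7, 0.2, 0, 0, 0, 0, 0, -0.8, 0.2, 0, 0, 0, 0, 0, -0.8, 0.2, 0, 0, 0, 0, 0, -0.8, 0.2, 0, 0, 0, 0, 0, -0.8, 0.2, 0, 0, 0, 0, 0, -0.8, 0.2, 0, 0, 0, 0, 0, -0.8, 0.2, 0, 0, 0, 0, 0, -0.8, 0.2, 0, 0, 0, 0, 0, -0.8, 0.2, 0, 0, 0, 0, 0, 0, 0.2])

```text
t: 10.47
tcp_pos: [0.5959, -0.0223, 0.1115]
eef_rot: [0.001, 0.972, 0.237, 0.0]
wrist_force: [-3.8, -3.1, 6.6]
width: 0.0425
grip_force: 85.8
```

```bash
python3 -c "
from workcell import sense
import numpy as np
s=sense();q=s['eef_rot'];print(s['tcp_pos'],2*np.arctan2(q[2],q[1])-np.pi/2,s['wrist_force'],s['torque'],s['joint_positions'])"
```

```text
[ 0.59589683 -0.0223126   0.111459  ] -1.0927975098887392 [-3.8043982  -3.11397428  6.64722686] [-0.54033312  0.76229373 -0.13759509] [-0.56215111  0.63270747  0.87099963  1.58421696 -0.51266984  1.16722544
 -0.67398939]
```

>>> servo_tool(increments=[0, 0, 0, 0, 0, -0.8, 0.2, 0, 0, 0, 0, 0, -0.8, 0.2, 0, 0, 0, 0, 0, -0.8, 0.2, 0, 0, 0, 0, 0, -0.8, 0.2, 0, 0, 0, 0, 0, -0.8, 0.2, 0, 0, 0, 0, 0, -0.8, 0.2, 0, 0, 0, 0, 0, -0.4, 0.2, 0, 0, 0, 0, 0, 0, 0.2])

```text
t: 11.13
tcp_pos: [0.5959, -0.0224, 0.1115]
eef_rot: [0.001, 0.999, -0.033, 0.0]
wrist_force: [-3.7, -2.1, 6.7]
width: 0.0429
grip_force: 85.8
```

```bash
cat > st.py <<'E'
from workcell import sense
import numpy as np
s=sense();q=s['eef_rot'];print(s['tcp_pos'],2*np.arctan2(q[2],q[1])-np.pi/2,s['wrist_force'],s['torque'],s['joint_positions'],s['width'])
E
python3 st.py
```

```text
[ 0.59590918 -0.02237981  0.11149783] -1.6358989476186336 [-3.69917706 -2.07000152  6.67607664] [-0.57392904  0.84058415 -0.02396318] [-0.62760731  0.68599586  0.99899457  1.58648071 -0.60493238  1.20669028
 -1.14565626] 0.04287649667161603
```

>>> servo_tool(increments=[0, 0, 0, 0, 0, -0.4, 0.2, 0, 0, 0, 0, 0, -0.4, 0.2, 0, 0, 0, 0, 0, -0.4, 0.2, 0, 0, 0, 0, 0, 0, 0.2, 0, 0, 0, 0, 0, 0, 0.2])

```text
t: 11.55
tcp_pos: [0.5959, -0.0224, 0.1115]
eef_rot: [0.001, 0.995, -0.095, 0.0]
wrist_force: [-3.0, -1.7, 5.9]
width: 0.0429
grip_force: 85.8
```

```bash
python3 st.py
```

```text
[ 0.59590773 -0.02238449  0.11149388] -1.760616833345954 [-3.03241183 -1.67113211  5.93691546] [-0.6068871   0.79664662 -0.0206781 ] [-0.64087579  0.69943131  1.02747129  1.58707731 -0.62660523  1.21696902
 -1.25380664] 0.04293283123951155
```

>>> servo_tool(increments=[0, 0, 0, 0, 0, -0.4, 0.2, 0, 0, 0, 0, 0, -0.4, 0.2, 0, 0, 0, 0, 0, 0, 0.2, 0, 0, 0, 0, 0, 0, 0.2])

```text
t: 11.88
tcp_pos: [0.5959, -0.0224, 0.1115]
eef_rot: [0.001, 0.991, -0.136, 0.0]
wrist_force: [-4.7, -2.1, 6.4]
width: 0.0428
grip_force: 85.8
```

```bash
python3 st.py
```

```text
[ 0.59589556 -0.02238149  0.11148233] -1.8443942175193784 [-4.65357182 -2.14004075  6.42955577] [-0.64615959  0.87699485 -0.07244618] [-0.64956751  0.70889197  1.04659759  1.58737815 -0.64120267  1.22431223
 -1.3265343 ] 0.04276819189348099
```

>>> servo_tool(increments=[0, 0, 0, 0, 0, -0.4, 0.2, 0, 0, 0, 0, 0, -0.4, 0.2, 0, 0, 0, 0, 0, 0, 0.2, 0, 0, 0, 0, 0, 0, 0.2])

```text
t: 12.22
tcp_pos: [0.5959, -0.0224, 0.1115]
eef_rot: [0.001, 0.984, -0.176, 0.0]
wrist_force: [-4.3, -3.9, 6.8]
width: 0.0424
grip_force: 85.6
```

```bash
python3 st.py
```

```text
[ 0.59586534 -0.02240316  0.11148685] -1.9252211725584156 [-4.32259039 -3.91063515  6.79674195] [-0.63419661  0.86007624  0.64783808] [-0.6582087   0.71861786  1.06536013  1.5873792  -0.6548295   1.23183651
 -1.39724714] 0.042423813505763755
```

>>> servo_tool(increments=[0, 0, 0, 0, 0, -0.3, 0.2, 0, 0, 0, 0, 0, 0, 0.2, 0, 0, 0, 0, 0, 0, 0.2, 0, 0, 0, 0, 0, 0, 0.2])

```text
t: 12.55
tcp_pos: [0.5959, -0.0224, 0.1115]
eef_rot: [0.002, 0.982, -0.19, 0.0]
wrist_force: [-4.9, -3.7, 6.7]
width: 0.0429
grip_force: 85.4
```

```bash
python3 st.py
```

```text
[ 0.59588547 -0.02236536  0.11149154] -1.9528621651503524 [-4.89129977 -3.73455912  6.703113  ] [-0.71207989  0.83191236  1.57918007] [-0.66143707  0.722253    1.07183488  1.5870571  -0.65902921  1.23457004
 -1.42204607] 0.04286847215998762
```

At the stop (torque rose to 1.6 N m with no further turn). Release and lift off.

>>> servo_tool(increments=[0, 0, 0, 0, 0, 0, 0.6, 0, 0, 0, 0, 0, 0, 0.8, 0, 0, 0, 0, 0, 0, 0.8, 0, 0, 0, 0, 0, 0, 0.8, 0, 0, 0, 0, 0, 0, 0.8], grip_force=20)

```text
t: 12.97
tcp_pos: [0.5961, -0.0204, 0.1099]
eef_rot: [-0.0, 0.981, -0.193, 0.0]
wrist_force: [0.2, 0.2, 1.0]
width: 0.0685
grip_force: 0.0
```

>>> servo_tool(increments=[0, 0, 0.3, 0, 0, 0, 0.8, 0, 0, 0.6, 0, 0, 0, 0.8, 0, 0, 0.9, 0, 0, 0, 0.8, 0, 0, 0.9, 0, 0, 0, 0.8, 0, 0, 0.9, 0, 0, 0, 0.8, -0.6, 0, 0.5, 0, 0, 0, 0.8, -0.9, 0, 0, 0, 0, 0, 0.8, -0.9, 0, 0, 0, 0, 0, 0.8, -0.9, 0, 0, 0, 0, 0, 0.8, 0, 0, 0, 0, 0, 0, 0.8])

```text
t: 13.8
tcp_pos: [0.456, -0.0212, 0.2734]
eef_rot: [-0.006, 0.981, -0.193, -0.005]
wrist_force: [-0.8, -0.3, -0.0]
width: 0.068
grip_force: 0.0
```

```bash
python3 - <<'E'
from workcell import sense, optics
from h import *
import pickle
S=optics.capture("scene");T=optics.capture("top");pickle.dump({"scene":S,"top":T},open("d3.pkl","wb"))
s=sense();print(s["tcp_pos"],s["wrist_force"],s["width"])
cv2.imwrite("pics/f.png",np.hstack([crop(S,175,175,80,100,5),crop(T,225,125,80,100,5)]))
E
```

```text
[ 0.46290306 -0.02041127  0.27500156] [ 0.19894306 -0.50447608  0.08327352] 0.06828654387187906
```

View pics/f.png

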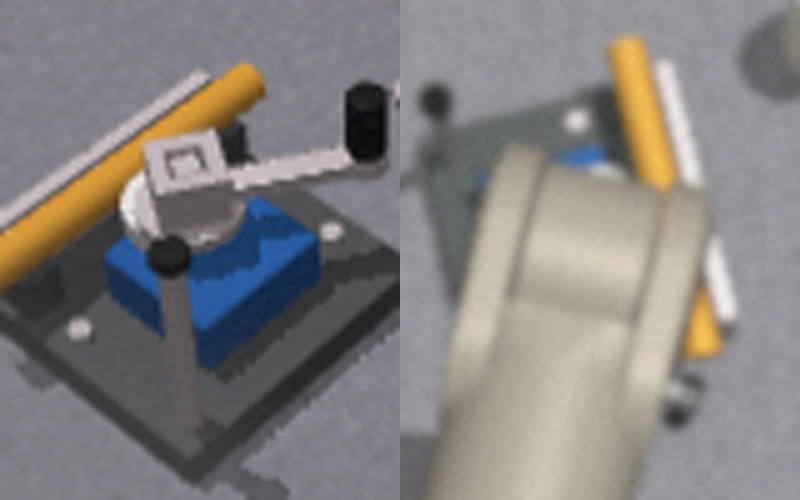

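The hub sits flat on the collar with the shaft end flush in the bore (scene crop (186,165)), and the knob is at (366,120). The arm is clear. Check for spring-back, then hand in.

```bash
python3 - <<'E'
import pickle
from h import *
from workcell import r
S=pickle.load(open("d3.pkl","rb"))["scene"]
f=lambda x,y:(175+(x+.5)/5-.5,175+(y+.5)/5-.5)
h,k=plane(S,f(186,163),.134),plane(S,f(366,94),.16);v=k-h
L=np.hypot(v[0],v[1]);a=np.arctan2(v[1],v[0]);print(h,k,L,a)
if abs(L-.11)<.01 and abs(a-2.77)<.12: print(r.finish_job())
E
```

```text
[ 0.59520144 -0.01846585  0.134     ] [0.49165304 0.01811911 0.16      ] 0.10982135835615121 2.8019697502230385
the job is handed in; nothing more can be done
None
```

The square-bored crank is fully home on the shaft, knob up, and swung clockwise to the stop with the gripper clear; I handed the job in at about 14 s, and the hand-in call returned no verdict.

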